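Empty the conker box through its drop bottom

ROBOT

A 6-joint arm with a two-finger parallel gripper is mounted at the origin on the work surface. World frame = base frame: x ahead of the robot, y to its left, z up, the work surface at z = 0. Lengths are in m, angles in rad, forces in N, time in s.
With the tool pointing down it reaches from about 0.35 to 0.775 m from the base axis. Payload 7.3 kg.
Tool frame: the origin (TCP) lies midway between the tips of the shut fingers; the grasp point (between the pads) lies 19 mm behind it; z points along the fingers, y is the direction in which the jaws open and shut (so a half turn about z gives the same grasp; the last joint's range is limited). The gripper opens to 92 mm and grips with 3 to 60 N. Pads are 19 mm wide; open, the fingers measure 130 mm over their backs; the gripper's body (75 mm by 190 mm) begins 47 mm behind the grasp point.
Start: joints at [0.997, 0.342, 1.524, -0, 1.275, -0.146], TCP at [0.218, 0.478, 0.227] pointing down, gripper open.
Joint ranges: [-2.53, 2.53], [-0.77, 2.02], [0.04, 2.7], [-1, 4.14], [0.28, 2.66], [-3.11, 3.11]. Speed limits (rad/s): [2.57, 2.57, 3.14, 3.14, 3.14, 3.14].

INTERFACE

Orientations are given as a rotation vector (axis times angle).
In Python, from bench import r gives the robot as it stands.
- The arm moves only by the tool step_arm, never from a script. Its argument "motion" is a list of rows, each an object with "delta_rot": the turn, a rotation vector about the tool's x, y, z in degrees, a list of three; "dp": the shift along the tool's x, y, z in cm, a list of three; "jaw": the gripper command: -1 is fully open, 1 is shut, values between are in proportion. A call has 1 to 10 rows; each row shifts and turns the commanded pose from where the row before left it, along the tool's axes as they then stand; what a row does not reach is not made up. A row lasts 1/8 s, in which the tool goes at most 62.5 mm and 10.7 degrees, less where a joint would pass 70% of its speed; a pose out of reach is approached as far as the arm can. A call is refused whole if a number of a shift passes 6.25 or a number of a turn 10.7, either way. A call with a gripper value outside its range is refused whole. The fingers move at their own pace and stop on an object; "newtons" is the grip in N (left out, the last holds). Time passes only in rows, so rows that do not move let the fingers close. It gives the time, the measured TCP pose, the force and the opening at its end, in the units of the state.
- r.state(): the state, without advancing time (a new reading comes with each control period).
- r.snapshot(name): name is "side" or "top"; returns a dict with "img" (384x512x3 uint8, red, green, blue), "z_map" (384x512 float32, m along the optical axis (not along the pixel's ray), 0 where there is no reading), "vertical_fov" (degrees; the focal length in pixels is half the picture's height over the tangent of half this angle, whatever the lens; pixels are square), "cx", "cy" (the principal point, pixels), "rvec" (rotation vector, rad) and "tvec" (3), from world to camera coordinates, as OpenCV has them. Camera axes: x right, y down, z forward; pixel columns grow to the right and rows downward; lengths in m; the calibration is good to about 2 mm. A picture is of the moment at which its call begins.
- r.job_done(): hands the job in, once; it reports no verdict.
The state is a dict: "t": time; "joint_pos": joint angles; "joint_vel": joint speeds; "joint_efforts": joint torques, N m; "tcp_pos": TCP position; "tool_rot": TCP orientation; "contact_force": force on the tool from outside, world axes, zero at the start; "moment": the same for the moment, N m; "opening": finger opening in m.
Only numpy, scipy, OpenCV 4.12 (cv2) and the standard library are available. Lean on these libraries where they do the work, as an engineer would, in place of code of your own. Each camera call takes 0.05 s, during which the arm holds its last target.

TASK

Two drop-bottom sorting boxes stand on the craft table, one holding round conkers and the other slim capped acorns. Release the latch of the box with the conkers, by pushing its upright latch paddle towards the box, so that the floor swings open and all three conkers drop into the tray beneath it. Leave the acorn box shut and the tray where it stands.

Things in the scene. Friction and masses are not known exactly. Their poses are not given: they have to be found in the camera images.
- conker_paddle (a point): Centre of the upright wooden paddle that tops the latch lever of the conker box: 12 mm (x) by 34 mm (y) by 30 mm high, 285 mm above the table, 85 mm to the -x side of the box's centre; its lower edge is 29 mm above the rim and the box's end board begins 21 mm behind its back face. Its x axis points level towards the box and over it: push that way.
- conker_latch (a joint): Latch lever of the conker box: 0 latched, growing as the paddle is pushed to the box. It turns on a level pivot 70 mm below the paddle's centre, its hook under the floor's free edge; the floor comes free at about 0.25 rad (paddle moved 18 mm), the stop is at 0.5 rad (34 mm). A light spring (1.5 to 4 N at the paddle) brings it back when let go; the floor still stays open.
- conker_box: Conker box: plywood box fixed on four legs, 172 mm wide (y), inside 100 x 100 mm, rim 241 mm and hinged floor 185 mm above the table; origin on the table under its centre, x from the latch side to the hinge side. The top of the paddle, 300 mm up, is its highest point.
- acorn_box: Acorn box: the conker box's twin, with the same legs, latch, paddle (top 300 mm up, 85 mm to the -x side of the centre) and tray; origin on the table under its centre. Keep clear of it.
- conker_floor (a joint): Hinged floor of the conker box: 0 shut (level), 1.4 rad wide open, hanging from the side of the box away from the latch. It opens by its own weight.
- conker_tray: White open tray standing loose under the conker box, 220 mm (x) by 140 mm (y) outside, 40 mm high, 4 mm walls and floor; origin at the centre of its underside. It stays there.
- conker1_center (a point): Centre of the first conker, a brown ball with a pale patch, 32 mm across, lying on the floor of the box.
- conker2_center (a point): Centre of the second conker, the same.
- conker3_center (a point): Centre of the third conker, the same.
- acorn_floor (a joint): Hinged floor of the other box, which holds the acorns: 0 shut, 1.4 rad wide open. It must stay shut.

How it is judged:
By the outcome, as a careful person would: the job done as asked, in the order asked, and still so for the second after the job is handed in, with the robot touching nothing.
It also fails if it takes over 32 s, if anything falls off the work surface, if the arm or the gripper's body presses on something with over 40 N, if the wrist force passes 120 N, or if a joint passes its speed limit or range.

## Working session

There is one attempt and no reset: what is moved stays moved. The work goes in short steps, Python scripts to look and compute and a tool call to move; the robot and the scene stay as the last step left them, time stands still between calls to the robot, and variables do not carry over. Pictures are saved under pics/ and viewed, and the job is handed in when it is done.

Besides the shell and the picture viewer there is one more tool, called as a command line: name --argument value ..., lists and objects as JSON in quotes. step_arm: Moves the arm, as the interface text tells. Its arguments: {"type":"object","properties":{"motion":{"type":"array"},"newtons":{"type":"number"}},"required":["motion"]}

```bash
mkdir -p pics; cat > h.py <<'E'
import numpy as np,cv2,pickle
def pts(s):
    H,W=s["z_map"].shape
    f=H/2/np.tan(np.radians(s["vertical_fov"])/2)
    u,v=np.meshgrid(np.arange(W),np.arange(H))
    z=s["z_map"]
    P=np.stack([(u-s["cx"])/f*z,(v-s["cy"])/f*z,z],-1)
    R=cv2.Rodrigues(np.array(s["rvec"],float))[0]
    return (P-np.array(s["tvec"]).ravel())@R
E
python3 - <<'E'
from bench import r
import cv2,pickle
for n in("side","top"):
    s=r.snapshot(n); pickle.dump(s,open(n+".pkl","wb"))
    cv2.imwrite(f"pics/{n}1.png",cv2.cvtColor(s["img"],cv2.COLOR_RGB2BGR))
st=r.state();print(st["t"],st["tcp_pos"],st["tool_rot"],st["opening"])
E
```

```text
0.1 [0.21760144 0.47736973 0.22612223] [-6.66800288e-01 -3.06952821e+00  2.06104089e-03] 0.09177387916081482
```

View pics/side1.png

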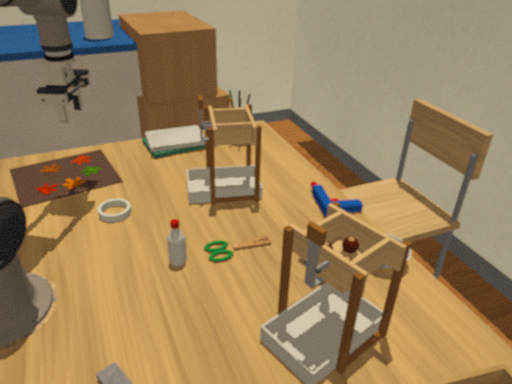

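View pics/top1.png

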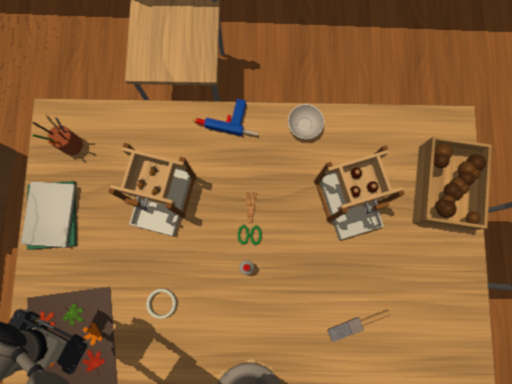

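The top view shows the round dark conkers in the right box (about 365,182) and the slim acorns in the left box (about 150,180). Next I'll measure and zoom.

```bash
python3 - <<'E'
import pickle,cv2,numpy as np
from h import pts
s=pickle.load(open("top.pkl","rb"));P=pts(s)
c=s["img"][135:250,300:415];cv2.imwrite("pics/topz.png",cv2.cvtColor(cv2.resize(c,None,fx=5,fy=5),cv2.COLOR_RGB2BGR))
d=pickle.load(open("side.pkl","rb"));Q=pts(d)
c=d["img"][200:384,250:420];cv2.imwrite("pics/sidez.png",cv2.cvtColor(cv2.resize(c,None,fx=3,fy=3),cv2.COLOR_RGB2BGR))
print(P[183,367],P[375,250])
for A,n,box in((P,"top",(300,415,135,250)),(Q,"side",(250,420,180,384))):
    for lo in(.255,.28):
        m=(A[...,2]>lo)&(A[...,2]<.31)&(A[...,1]<-.1)&(A[...,0]>.3)
        v,u=np.nonzero(m);print(n,lo,m.sum())
        nl,lab,st,_=cv2.connectedComponentsWithStats(m.astype(np.uint8))
        for i in range(1,nl):
            p=A[lab==i]
            if len(p)>5: print(st[i],p.min(0).round(3),p.max(0).round(3),p.mean(0).round(3), cv2.minAreaRect((p[:,:2]*1000).astype(np.float32)))
    m=(A[...,2]>.232)&(A[...,2]<.25)&(A[...,1]<-.1)&(A[...,0]>.3)
    nl,lab,st,_=cv2.connectedComponentsWithStats(m.astype(np.uint8))
    for i in range(1,nl):
            p=A[lab==i]
            if len(p)>20: print("rim",st[i],p.mean(0).round(3), cv2.minAreaRect((p[:,:2]*1000).astype(np.float32)))
E
```

```text
[ 0.63288302 -0.3207345   0.20562943] [ 0.07697157 -0.00392281  0.02086285]
top 0.255 80
[373 201  16  10  80] [ 0.547 -0.346  0.273] [ 0.567 -0.312  0.305] [ 0.556 -0.327  0.297] ((557.3074340820312, -329.9089660644531), (11.794647216796875, 33.52420425415039), 18.095500946044922)
top 0.28 75
[373 201  16   9  75] [ 0.547 -0.346  0.28 ] [ 0.567 -0.312  0.305] [ 0.556 -0.328  0.299] ((557.3074340820312, -329.9089660644531), (11.794647216796875, 33.52420425415039), 18.095500946044922)
rim [326 145  79  69 854] [ 0.639 -0.304  0.241] ((638.604248046875, -304.6980285644531), (144.54444885253906, 176.27757263183594), 17.532522201538086)
side 0.255 452
[306 221  21  32 452] [ 0.546 -0.348  0.255] [ 0.567 -0.314  0.302] [ 0.554 -0.334  0.284] ((556.479248046875, -331.3569641113281), (14.082000732421875, 34.08206558227539), 16.788183212280273)
side 0.28 285
[307 221  20  22 285] [ 0.546 -0.348  0.28 ] [ 0.566 -0.314  0.302] [ 0.554 -0.334  0.293] ((556.479248046875, -331.3569641113281), (14.082000732421875, 34.08206558227539), 16.788183212280273)
rim [ 317  201   95   83 1585] [ 0.651 -0.324  0.239] ((638.2559814453125, -304.53802490234375), (145.87704467773438, 176.1154327392578), 17.23956871032715)
rim [284 224  25  19 205] [ 0.56  -0.258  0.239] ((563.3187866210938, -261.30670166015625), (24.843603134155273, 51.76428985595703), 31.584367752075195)
rim [307 250  12  14  98] [ 0.553 -0.333  0.241] ((552.5422973632812, -332.51898193359375), (8.422755241394043, 20.87337303161621), 36.91315841674805)
```

View pics/topz.png

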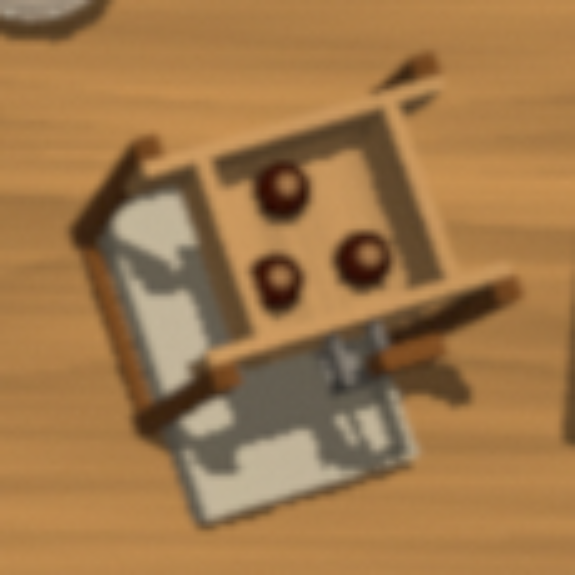

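View pics/sidez.png

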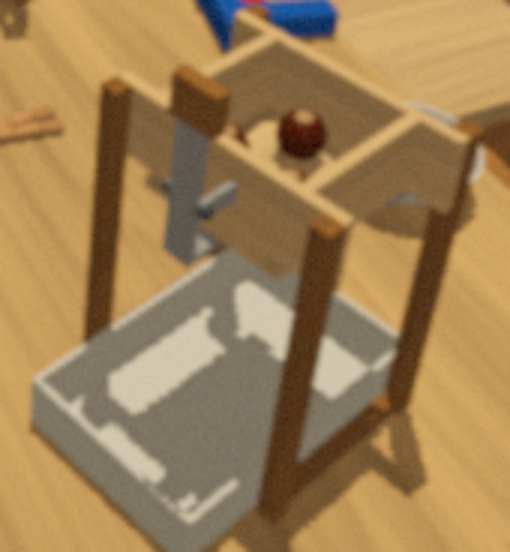

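The paddle centre is at (0.557, -0.330) with yaw about 17.5°, and the rim centre at (0.638, -0.3045) agrees. First I'll raise the tool and shut the jaw, then carry it high across.

step_arm --motion '[{"dp": [0,0,-5],"delta_rot": [0,0,0],"jaw": 1},{"dp": [0,0,-5],"delta_rot": [0,0,0],"jaw": 1},{"dp": [-4,-3.3,0],"delta_rot": [0,0,0],"jaw": 1},{"dp": [-4,-3.3,0],"delta_rot": [0,0,0],"jaw": 1},{"dp": [-4,-3.3,0],"delta_rot": [0,0,0],"jaw": 1},{"dp": [-4,-3.3,0],"delta_rot": [0,0,0],"jaw": 1},{"dp": [-4,-3.3,0],"delta_rot": [0,0,0],"jaw": 1},{"dp": [-4,-3.3,0],"delta_rot": [0,0,0],"jaw": 1},{"dp": [-4,-3.3,0],"delta_rot": [0,0,0],"jaw": 1},{"dp": [-4,-3.3,0],"delta_rot": [0,0,0],"jaw": 1}]' --newtons 20

```text
t: 1.35
tcp_pos: [0.3997, 0.1031, 0.3266]
tool_rot: [-0.667, -3.07, -0.0]
contact_force: [1.1, 1.0, 0.8]
opening: 0.0011
```

step_arm --motion '[{"dp": [-3,-4.1,0],"delta_rot": [0,0,0],"jaw": 1},{"dp": [-3,-4.1,0],"delta_rot": [0,0,0],"jaw": 1},{"dp": [-3,-4.1,0],"delta_rot": [0,0,0],"jaw": 1},{"dp": [-3,-4.1,0],"delta_rot": [0,0,0],"jaw": 1},{"dp": [-3,-4.1,0],"delta_rot": [0,0,0],"jaw": 1},{"dp": [-3,-4.1,0],"delta_rot": [0,0,0],"jaw": 1},{"dp": [-3,-4.1,0],"delta_rot": [0,0,0],"jaw": 1},{"dp": [-3,-4.1,0],"delta_rot": [0,0,0],"jaw": 1},{"dp": [-3,-4.1,0],"delta_rot": [0,0,0],"jaw": 1},{"dp": [0,0,0],"delta_rot": [0,0,10.6],"jaw": 1}]'

```text
t: 2.6
tcp_pos: [0.4916, -0.3463, 0.3244]
tool_rot: [-0.958, -2.989, -0.001]
contact_force: [1.2, 1.0, -1.5]
opening: 0.0002
```

step_arm --motion '[{"dp": [0,0,0],"delta_rot": [0,0,10.6],"jaw": 1},{"dp": [0,0,0],"delta_rot": [0,0,10.6],"jaw": 1},{"dp": [0,0,0],"delta_rot": [0,0,10.6],"jaw": 1},{"dp": [0,0,0],"delta_rot": [0,0,10.6],"jaw": 1},{"dp": [0,0,0],"delta_rot": [0,0,10.6],"jaw": 1},{"dp": [0,0,0],"delta_rot": [0,0,10.6],"jaw": 1},{"dp": [0,0,0],"delta_rot": [0,0,10.6],"jaw": 1},{"dp": [0,0,0],"delta_rot": [0,0,10.6],"jaw": 1},{"dp": [0,0,0],"delta_rot": [0,0,10.6],"jaw": 1},{"dp": [0,0,0],"delta_rot": [0,0,10.6],"jaw": 1}]'

```text
t: 3.85
tcp_pos: [0.4919, -0.3429, 0.3261]
tool_rot: [-2.964, -1.036, 0.001]
contact_force: [-0.5, -0.5, 0.5]
opening: 0.0004
```

step_arm --motion '[{"dp": [0,0,0],"delta_rot": [0,0,10.6],"jaw": 1},{"dp": [0,0,0],"delta_rot": [0,0,10.6],"jaw": 1},{"dp": [0,0,0],"delta_rot": [0,0,0],"jaw": 1},{"dp": [0,0,0],"delta_rot": [0,0,0],"jaw": 1}]'

```text
t: 4.35
tcp_pos: [0.492, -0.3429, 0.3264]
tool_rot: [-3.103, -0.489, 0.001]
contact_force: [-0.2, 0.5, 0.9]
opening: 0.0005
```

```bash
python3 - <<'E'
from bench import r
import cv2,numpy as np
st=r.state();R=cv2.Rodrigues(np.array(st["tool_rot"]))[0]
print(st["t"],st["tcp_pos"],st["contact_force"],st["opening"]);print(R.round(3))
p=np.array([.557,-.330]);a=np.radians(17.5);ax=np.array([np.cos(a),np.sin(a)]);ay=np.array([-ax[1],ax[0]])
d=p-st["tcp_pos"][:2];print("ahead,left",d@ax,d@ay,"yaw",np.degrees(np.arctan2(R[1,0],R[0,0])))
E
```

```text
4.35 [ 0.49196652 -0.34294688  0.32641015] [-0.1533464   0.48537256  0.8569606 ] 0.0005017594180013552
[[ 0.952  0.307 -0.   ]
 [ 0.307 -0.952  0.   ]
 [-0.    -0.001 -1.   ]]
ahead,left 0.06591673362495615 -0.007208282383303269 yaw 17.89986042332914
```

step_arm --motion '[{"dp": [0,0.7,2.5],"delta_rot": [0,0,0],"jaw": 1},{"dp": [0,0,2.6],"delta_rot": [0,0,0],"jaw": 1},{"dp": [1.5,0,0],"delta_rot": [0,0,0],"jaw": 1},{"dp": [1.5,0,0],"delta_rot": [0,0,0],"jaw": 1},{"dp": [0.5,0,0],"delta_rot": [0,0,0],"jaw": 1},{"dp": [0,0,0],"delta_rot": [0,0,0],"jaw": 1}]'

```text
t: 5.1
tcp_pos: [0.5282, -0.3388, 0.2763]
tool_rot: [3.103, 0.485, 0.001]
contact_force: [0.6, 0.2, -0.1]
opening: 0.0006
```

```bash
python3 - <<'E'
from bench import r
import cv2
a=r.snapshot("side")["img"][150:334,230:430];b=r.snapshot("top")["img"][135:235,310:419]
o=cv2.hconcat([cv2.resize(a,(400,368)),cv2.resize(b,(400,368))])
cv2.imwrite("pics/c2.png",cv2.cvtColor(o,cv2.COLOR_RGB2BGR))
E
```

```text
(no output)
```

View pics/c2.png

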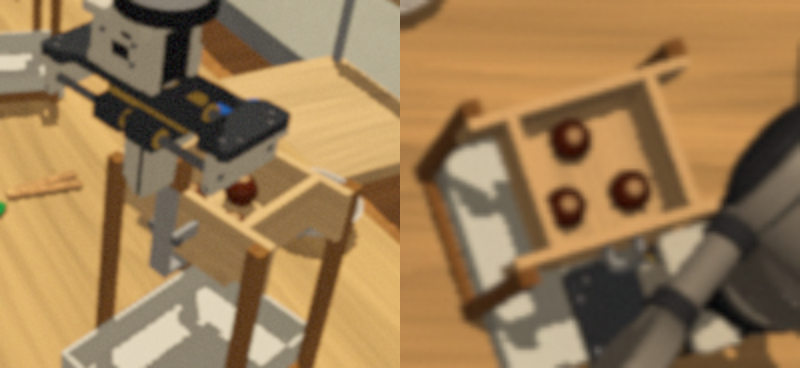

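The fingers, at (150,170) in the left half, stand just behind the paddle and the conkers are still in the box. Next I push.

step_arm --motion '[{"dp": [0.8,0,0],"delta_rot": [0,0,0],"jaw": 1},{"dp": [0.5,0,0],"delta_rot": [0,0,0],"jaw": 1},{"dp": [0.5,0,0],"delta_rot": [0,0,0],"jaw": 1},{"dp": [0.5,0,0],"delta_rot": [0,0,0],"jaw": 1},{"dp": [0.5,0,0],"delta_rot": [0,0,0],"jaw": 1},{"dp": [0.5,0,0],"delta_rot": [0,0,0],"jaw": 1},{"dp": [0.5,0,0],"delta_rot": [0,0,0],"jaw": 1},{"dp": [0.3,0,0],"delta_rot": [0,0,0],"jaw": 1},{"dp": [0,0,0],"delta_rot": [0,0,0],"jaw": 1},{"dp": [0,0,0],"delta_rot": [0,0,0],"jaw": 1}]'

```text
t: 6.45
tcp_pos: [0.5666, -0.3266, 0.2758]
tool_rot: [-3.104, -0.483, -0.001]
contact_force: [-4.4, -0.8, -0.6]
opening: 0.0007
```

```bash
python3 - <<'E'
from bench import r
import cv2
a=r.snapshot("side")["img"][150:384,200:430];b=r.snapshot("top")["img"][135:235,310:419]
o=cv2.hconcat([cv2.resize(a,(400,400)),cv2.resize(b,(400,400))])
cv2.imwrite("pics/c3.png",cv2.cvtColor(o,cv2.COLOR_RGB2BGR))
E
```

```text
(no output)
```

View pics/c3.png

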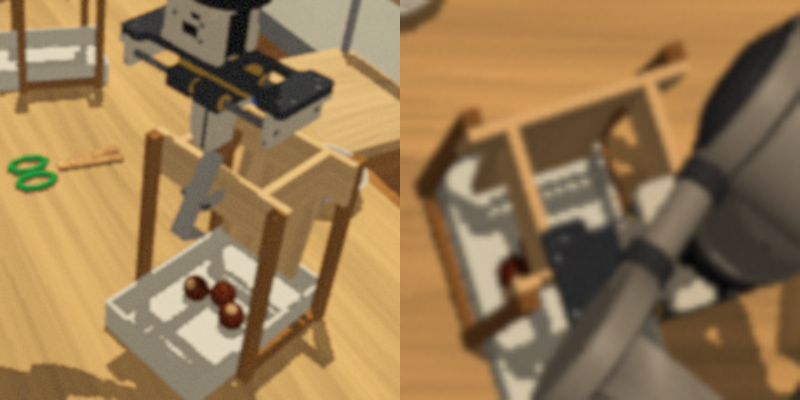

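The floor hangs open, and all three conkers lie in the tray, at (195,288), (222,293) and (231,315) in the left half. Now I withdraw.

step_arm --motion '[{"dp": [-0.8,0,0],"delta_rot": [0,0,0],"jaw": 1},{"dp": [-1,0,0],"delta_rot": [0,0,0],"jaw": 1},{"dp": [-2,0,0],"delta_rot": [0,0,0],"jaw": 1},{"dp": [-3,0,0],"delta_rot": [0,0,0],"jaw": 1},{"dp": [-3,0,0],"delta_rot": [0,0,0],"jaw": 1},{"dp": [-2,0,-3],"delta_rot": [0,0,0],"jaw": 1},{"dp": [-2,0,-3],"delta_rot": [0,0,0],"jaw": 1},{"dp": [0,0,0],"delta_rot": [0,0,0],"jaw": 1},{"dp": [0,0,0],"delta_rot": [0,0,0],"jaw": 1},{"dp": [0,0,0],"delta_rot": [0,0,0],"jaw": 1}]'

```text
t: 7.8
tcp_pos: [0.4353, -0.3679, 0.3342]
tool_rot: [-3.102, -0.484, 0.001]
contact_force: [-0.1, 0.4, 0.0]
opening: 0.0002
```

```bash
python3 - <<'E'
from bench import r
import cv2
a=r.snapshot("side")["img"];b=r.snapshot("top")["img"]
o=cv2.hconcat([cv2.resize(a[60:384,150:450],(400,432)),cv2.resize(b[100:300,80:420],(400,236+196))])
cv2.imwrite("pics/c4.png",cv2.cvtColor(o,cv2.COLOR_RGB2BGR))
E
```

```text
(no output)
```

View pics/c4.png

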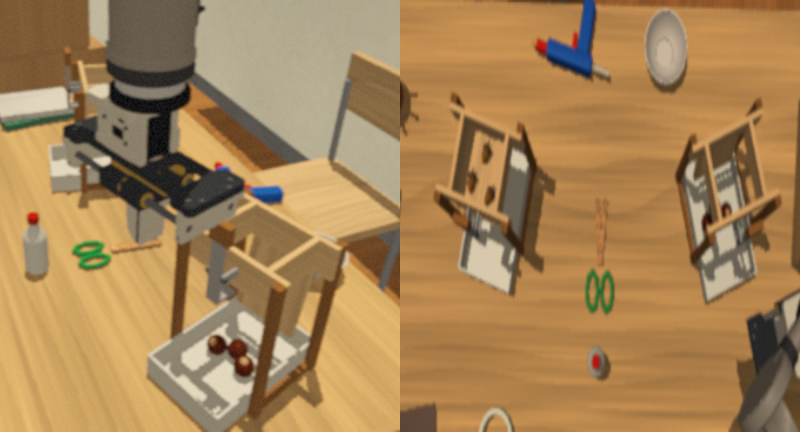

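The three conkers are at rest in the tray at (217,344), (237,348) and (243,366) in the left half. The acorns are still on their shut floor at about (480,175) in the right half, and the arm is clear.

```bash
python3 -c "
from bench import r
print(r.job_done())"
```

```text
the job is handed in; nothing more can be done
None
```

I pushed the conker box's latch paddle about 26 mm towards the box with the shut fingers. The floor swung open and all three conkers dropped into the tray beneath it. I then drew the arm back clear of the box and handed the job in at about 8 s, well inside the 32 s limit.

- **Conkers:** the last pictures show all three lying still in the tray, with the box floor hanging open.
- **Tray:** it looks to be where it stood; I checked this by eye only, without measuring it.
- **Acorn box:** it is shut, with its acorns still in it and untouched.
- **Forces:** the push read about 4.5 N at the end of the stroke, and about zero after I withdrew.

No check failed or disagreed.

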